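# Clear the side-dish stack into the recycling and the colour trays

### The arm

A 6-joint arm with a two-finger parallel gripper is mounted at the origin on the work surface. World frame = base frame: x ahead of the robot, y to its left, z up, the work surface at z = 0. Lengths are in m, angles in rad, forces in N, time in s.
With the tool pointing down it reaches from about 0.35 to 0.85 m from the base axis. Payload 8.1 kg.
Tool frame: the origin (TCP) lies midway between the tips of the shut fingers; the grasp point (between the pads) lies 19 mm behind it; z points along the fingers, y is the direction in which the jaws open and shut (so a half turn about z gives the same grasp; the last joint's range is limited). The gripper opens to 85 mm and grips with 20 to 120 N. Pads are 22 mm wide; open, the fingers measure 114 mm over their backs; the gripper's body (76 mm by 85 mm) begins 54 mm behind the grasp point. The pads swing forward as they close: fully open they stand 13 mm farther back than shut.
Start: joints at [1.035, 0.13, 1.488, -0, 1.523, -0.085], TCP at [0.261, 0.54, 0.231] pointing down, gripper open.
Joint ranges: [-2.96, 2.96], [-0.89, 2.26], [0.02, 2.5], [-1.34, 4.48], [0, 2.73], [-2.66, 2.66]. Speed limits (rad/s): [2.39, 2.39, 2.79, 3.14, 3.14, 3.14].

### API

Orientations are given as a unit quaternion [x, y, z, w].
In Python, from station import env gives the robot as it stands.
- The arm moves only by the shell command python3 -m inch 'ROWS' [FORCE]. ROWS is JSON, a list that holds one entry, the list of rows, each a list of 7 numbers: the shift along the tool's x, y, z in m, then the turn, a rotation vector about the tool's x, y, z in rad, then the opening, from 0 (shut) to 1 (fully open). A call has exactly 8 rows; each row shifts and turns the commanded pose from where the row before left it, along the tool's axes as they then stand; what a row does not reach is not made up. A row lasts 1/12 s, in which the tool goes at most 41.7 mm and 7.16 degrees, less where a joint would pass 70% of its speed; a pose out of reach is approached as far as the arm can. A call with a gripper value outside its range is refused whole. The fingers move at their own pace and stop on an object; FORCE is the grip in N (left out, the last holds). Time passes only in rows, so rows that do not move let the fingers close, or fill a call up. It gives the time, the measured TCP pose, the force and the opening at its end, in the units of the state.
- env.sense(): the state, without advancing time (a new reading comes with each control period).
- env.read_camera(name): name is "scene" or "top" or "wrist"; returns (picture, depth): 400x640x3 uint8, blue, green, red; 400x640 float32, m along the optical axis (not along the pixel's ray), 0 where there is no reading.
- env.camera_model(name): a dict with "fx", "fy", "cx", "cy" (pixels), "R" (3x3) and "t" (3): a world point X has camera coordinates R X + t; the wrist camera has in their place "mount" (4x4, takes a point from camera to tool coordinates, whose origin is the TCP and whose axes are the flange's). Camera axes: x right, y down, z forward; pixel columns grow to the right and rows downward; lengths in m; the calibration is good to about 2 mm. A picture is of the moment at which its call begins: read the wrist's pose just before it. camera_model takes no time and is no camera call.
- env.hand_in(): hands the job in, once; it reports no verdict.
Trained networks look in the newest picture that a camera, given by its name, has taken for a name from the list of things; names that differ only in an ending like _2 or _b are one class to them, and where a whole thing is asked for, a point or a joint stands for the part that bears it (a point fixed in the world has none). Each returns a list of dicts, best first, with "confidence" (0 to 1); they miss things now and then, are a little off and sometimes report something else, mostly with a low value. They report only what shows in the picture. A call takes as long as a camera call. They do not tell look-alikes from the thing itself.
- env.search_frame(camera, target): "pixel" ([column, row] in pixels, amid what is visible of it).
The state is a dict: "time": time; "q": joint angles; "dq": joint speeds; "joint_torque": joint torques, N m; "position": TCP position; "tool_rot": TCP orientation; "contact_force": force on the tool from outside, world axes, zero at the start; "wrist_torque": the same for the moment, N m; "finger_gap": finger opening in m.
Only numpy, scipy, OpenCV 4.12 (cv2) and the standard library are available. Lean on these libraries where they do the work, as an engineer would, in place of code of your own. Each camera call takes 0.05 s, during which the arm holds its last target. There are 200 camera calls.

### The job

Take the stack on the worktop apart from the top down: put the empty red tin in the recycling bin, then set the small, the middle and the large container, in that order, each flat inside the tray lined in the colour of its lid, lengthways with the tray. Keep the containers upright and set them down without dropping them, and leave the crock and the shaker where they stand.

Things in the scene. Friction and masses are not known exactly. Their poses are not given: they have to be found in the camera images.
- tin: Empty rinsed red tin with steel rims, an upright cylinder 46 mm in diameter and 56 mm high, about 40 g, closed flat top; at the start it stands at the very top of the stack (on the yellow-lidded container). Origin: centre of its underside; z up along its axis.
- box_yellow: The small side-dish container: white rigid box with a closed flat yellow lid, 80 mm long (x) by 56 mm wide (y) by 46 mm high overall, lid the top 12 mm and flush with the long sides; third from the bottom, standing on the green-lidded container. Grip it across its width. Origin: centre of its underside; x along its length, z up; the two ends are alike.
- box_green: The middle side-dish container: white rigid box with a closed flat green lid, 112 mm long (x) by 60 mm wide (y) by 50 mm high overall, lid the top 12 mm and flush with the long sides; second from the bottom, standing on the blue-lidded container. Grip it across its width. Origin: centre of its underside; x along its length, z up; the two ends are alike.
- box_blue: The large side-dish container: white rigid box with a closed flat blue lid, 150 mm long (x) by 64 mm wide (y) by 56 mm high overall, lid the top 12 mm and flush with the long sides; at the bottom of the stack, standing on the worktop. Grip it across its width. Origin: centre of its underside; x along its length, z up; the two ends are alike.
- tray_yellow: Fixed shallow steel tray lined in yellow, place of the small container: outside 106 mm (x) by 82 mm (y), rim 9 mm above the worktop and 2 mm thick; inside 102 by 78 mm, its lined floor 3 mm above the worktop (11 mm free all round the container). Origin: centre of its underside, on the worktop; x along its length; the two ends are alike.
- tray_green: Fixed shallow steel tray lined in green, place of the middle container: outside 138 mm (x) by 86 mm (y), rim 9 mm above the worktop and 2 mm thick; inside 134 by 82 mm, its lined floor 3 mm above the worktop (11 mm free all round the container). Origin: centre of its underside, on the worktop; x along its length; the two ends are alike.
- tray_blue: Fixed shallow steel tray lined in blue, place of the large container: outside 176 mm (x) by 90 mm (y), rim 9 mm above the worktop and 2 mm thick; inside 172 by 86 mm, its lined floor 3 mm above the worktop (11 mm free all round the container). Origin: centre of its underside, on the worktop; x along its length; the two ends are alike.
- bin: Fixed pale grey countertop recycling bin, open at the top: box 180 mm (x) by 150 mm (y) outside, 4 mm walls, rim 110 mm above the worktop, inner floor about 4 mm above the worktop, with a tilted-out front flap that reaches out to 127 mm from the origin on its -x side. Origin: centre of the underside of the box, on the worktop; z up.
- crock: Bystander: red-brown onggi-style lidded crock, 110 mm in diameter, 129 mm high with its knob, loose. Origin: centre of its underside.
- shaker: Bystander: orange seasoning shaker with white flip top, 49 mm in diameter, 109 mm high, loose. Origin: centre of its underside.
Not all that is in view belongs to the job. What is shaped like the box_blue but pink or turquoise is not meant.

How it is judged:
By the outcome, as a careful person would: the job done as asked, in the order asked, and still so for the second after the job is handed in, with the robot touching nothing.
It also fails if it takes over 115 s, if anything falls off the work surface, if the arm or the gripper's body presses on something with over 40 N, if the wrist force passes 120 N, or if a joint passes its speed limit or range.

## Working session

There is one attempt and no reset: what is moved stays moved. The work goes in short steps, Python scripts to look and compute and a shell command to move; the robot and the scene stay as the last step left them, time stands still between calls to the robot, and variables do not carry over. Pictures are saved under pics/ and viewed, about 12 in all and at most 16, crops included, and the job is handed in when it is done.

```bash
ls; mkdir -p pics; python3 - <<'E'
from station import env
import cv2
s=env.sense();print({k:s[k] for k in('time','position','tool_rot','finger_gap')})
for c in('scene','top'):
    p,d=env.read_camera(c);cv2.imwrite(f'pics/{c}0.png',p)
    import numpy as np;np.save(f'pics/{c}0.npy',d)
    m=env.camera_model(c);print(c,m)
    for t in('tin','box_yellow','box_green','box_blue','tray_yellow','tray_green','tray_blue','bin','crock','shaker'):
        print(t,[(np.round(r['pixel']).tolist(),round(r['confidence'],2)) for r in env.search_frame(c,t)][:3])
E
```

```text
pics
{'time': 0.0, 'position': array([0.26112372, 0.53956952, 0.23023007]), 'tool_rot': array([ 2.23515542e-01,  9.74699907e-01, -9.05038672e-04, -2.73415589e-04]), 'finger_gap': 0.08522666126790523}
scene {'fx': 510.6689097852007, 'fy': 510.6689097852007, 'cx': 325.63438151171664, 'cy': 187.28618764031216, 'R': array([[ 0.67619538,  0.73661393,  0.01263812],
       [ 0.61898935, -0.55874873, -0.55195293],
       [-0.39951468,  0.38105088, -0.83377949]]), 't': array([-0.43084315, -0.24268743,  1.67327547])}
tin [([399.0, 114.0], 0.72)]
box_yellow [([396.0, 128.0], 0.67)]
box_green [([393.0, 140.0], 0.79), ([294.0, 211.0], 0.51)]
box_blue [([395.0, 154.0], 0.89), ([350.0, 112.0], 0.83), ([426.0, 119.0], 0.61)]
tray_yellow [([203.0, 316.0], 0.75)]
tray_green [([292.0, 210.0], 0.66)]
tray_blue [([250.0, 267.0], 0.57)]
bin [([362.0, 176.0], 0.73), ([254.0, 268.0], 0.54)]
crock [([391.0, 234.0], 0.61), ([393.0, 154.0], 0.4)]
shaker [([338.0, 284.0], 0.64)]
top {'fx': 518.2646609732809, 'fy': 518.2646609732809, 'cx': 313.67194288780183, 'cy': 201.6292790114125, 'R': array([[ 0.03632084, -0.99933827, -0.00195188],
       [-0.97354716, -0.03494245, -0.22579849],
       [ 0.22558087,  0.01010144, -0.97417208]]), 't': array([0.07031021, 0.58519819, 1.72251833])}
tin [([228.0, 200.0], 0.74)]
box_yellow [([232.0, 210.0], 0.55)]
box_green [([237.0, 221.0], 0.51)]
box_blue [([227.0, 266.0], 0.79), ([188.0, 214.0], 0.64), ([241.0, 226.0], 0.52)]
tray_yellow [([443.0, 210.0], 0.98), ([234.0, 210.0], 0.36)]
tray_green [([365.0, 151.0], 0.73), ([338.0, 230.0], 0.7)]
tray_blue [([393.0, 212.0], 0.93)]
bin [([280.0, 199.0], 0.62)]
crock [([306.0, 153.0], 0.8)]
shaker [([366.0, 152.0], 0.63)]
```

View pics/scene0.png

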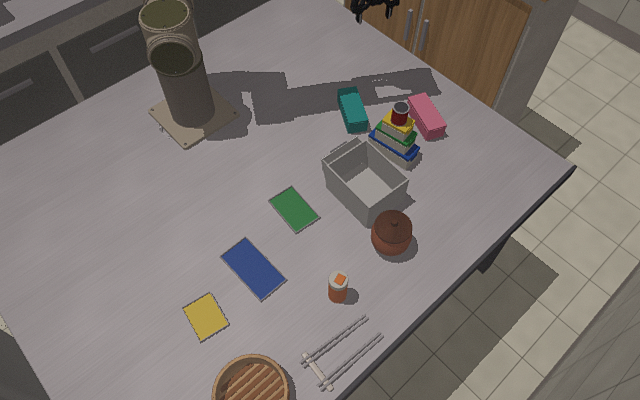

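View pics/top0.png

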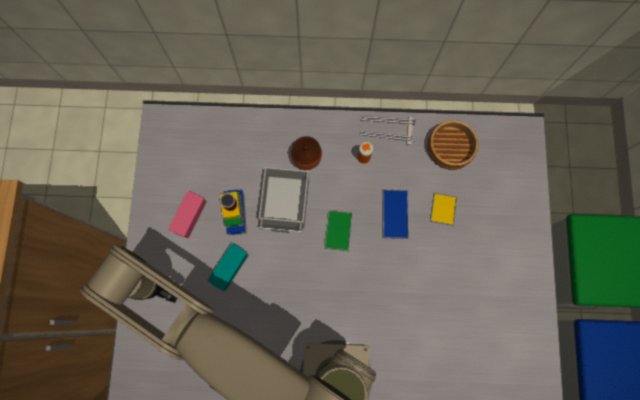

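The scene and top pictures agree. In the top view the stack is at (232,212), the bin at (284,198), and the trays are green (338,230), blue (395,213) and yellow (444,209). The pink (188,214) and turquoise (228,266) boxes are decoys. Next I measure poses by colour on known planes.

```bash
cat > h.py <<'E'
import numpy as np,cv2
from scipy.spatial.transform import Rotation as Rn
def cloud(d,m,pose=None):
    v,u=np.mgrid[:400,:640]
    P=np.stack([(u-m['cx'])/m['fx']*d,(v-m['cy'])/m['fy']*d,d],-1)
    if pose is None: return (P-m['t'])@m['R']
    M=np.array(m['mount']); P=P@M[:3,:3].T+M[:3,3]
    return P@Rn.from_quat(pose['tool_rot']).as_matrix().T+pose['position']
HUE=dict(red=(0,6),yellow=(20,34),green=(45,80),blue=(105,125))
def mask(p,c):
    h=cv2.cvtColor(p,cv2.COLOR_BGR2HSV);a,b=HUE[c]
    k=(h[...,0]>=a)&(h[...,0]<=b)&(h[...,1]>110)&(h[...,2]>50)
    if c=='red': k|=(h[...,0]>174)&(h[...,1]>110)
    return k
def rect(X):
    (c,wh,a)=cv2.minAreaRect((X[:,:2]*1000).astype(np.float32))
    if wh[0]<wh[1]: wh=wh[::-1];a+=90
    return np.round(c,1),np.round(wh,1),round((a+90)%180-90,1)
E
python3 - <<'E'
from h import *
from station import env
for c in('top','scene'):
    p=cv2.imread(f'pics/{c}0.png');d=np.load(f'pics/{c}0.npy');X=cloud(d,env.camera_model(c))
    ok=(d>0)&(abs(X[...,1])<.8)&(X[...,0]>.1)&(X[...,0]<1.1)
    print(c)
    for col,z in(('yellow',.152),('green',.106),('blue',.056),('yellow',.003),('green',.003),('blue',.003)):
        k=mask(p,col)&ok&(abs(X[...,2]-z)<(.008))
        n,l,st,_=cv2.connectedComponentsWithStats(k.astype(np.uint8))
        i=1+st[1:,4].argmax();q=X[l==i];print(col,z,len(q),rect(q),np.median(q[:,2]).round(4))
    S=X[ok&(X[...,2]>.2)&(X[...,2]<.215)&(X[...,1]>.2)&(X[...,1]<.4)&(X[...,0]>.45)]
    if len(S):print('tin top',len(S),S.min(0).round(3),S.max(0).round(3))
    for nm,(x0,x1,y0,y1),z0,z1 in(('bin',(.35,.85,.0,.25),.1,.118),):
        b=X[ok&(X[...,0]>x0)&(X[...,0]<x1)&(X[...,1]>y0)&(X[...,1]<y1)&(X[...,2]>z0)&(X[...,2]<z1)]
        print(nm,len(b),rect(b),b.min(0).round(3),b.max(0).round(3))
E
```

```text
top
yellow 0.152 184 (array([544. , 366.9]), array([83.6, 56.6]), 10.3) 0.1525
green 0.106 98 (array([495.1, 360.1]), array([58. , 24.3]), -81.1) 0.1059
blue 0.056 103 (array([478.2, 356.3]), array([60. , 23.6]), -79.5) 0.0564
yellow 0.003 561 (array([ 588.3, -371.4]), array([104.7,  81.3]), -9.0) 0.0041
green 0.003 736 (array([496.8,   2. ]), array([130.8,  78.1]), -4.5) 0.0036
blue 0.003 974 (array([ 563.6, -199.4]), array([170.5,  82.1]), 0.8) 0.0036
tin top 159 [0.522 0.342 0.201] [0.568 0.389 0.215]
bin 776 (array([640.7, 178.1]), array([353.2, 156.9]), -10.9) [0.468 0.076 0.1  ] [0.809 0.249 0.118]
scene
yellow 0.152 244 (array([544.9, 364.7]), array([84.9, 60.4]), 12.7) 0.1506
green 0.106 168 (array([546.8, 358.4]), array([115.4,  58.2]), 19.5) 0.1048
blue 0.056 253 (array([545.3, 359.8]), array([152.8,  67.9]), 13.2) 0.0547
yellow 0.003 1141 (array([ 586.5, -370.2]), array([101.6,  76.7]), -8.5) 0.0028
green 0.003 949 (array([495.6,   3.5]), array([130.1,  78.2]), -4.3) 0.0027
blue 0.003 1768 (array([ 562.4, -198.2]), array([169.3,  84.1]), 0.6) 0.0028
tin top 195 [0.522 0.338 0.2  ] [0.569 0.386 0.214]
bin 1406 (array([640.9, 177. ]), array([352. , 161.2]), -11.0) [0.467 0.074 0.1  ] [0.808 0.25  0.118]
```

```bash
cat > go.py <<'E'
# go.py x y z yA n : constant tool twist per row, yA=angle (deg) of tool y axis in world
import sys
from h import *
from station import env
def plan(x,y,z,a,n):
    s=env.sense();R=Rn.from_quat(s['tool_rot']);a=np.radians(a)
    ty=np.array([np.cos(a),np.sin(a),0]);tz=np.array([0,0,-1.]);T=Rn.from_matrix(np.stack([np.cross(ty,tz),ty,tz],1))
    r=(R.inv()*T).as_rotvec()/n;d=R.inv().apply(np.array([x,y,z])-s['position'])
    A=sum(Rn.from_rotvec(r*k).as_matrix() for k in range(int(n)))
    sh=np.linalg.solve(A,d)
    yy=R.as_matrix()[:,1];print('t',round(s['time'],2),'pos',s['position'].round(4),'yA',np.degrees(np.arctan2(yy[1],yy[0])).round(1),'F',s['contact_force'].round(1),'gap',round(s['finger_gap'],4))
    print('n',n,'total tool d',d.round(4),'per row shift',sh.round(4),'rot',r.round(4))
if __name__=='__main__':plan(*map(float,sys.argv[1:]))
E
python3 go.py 0.545 0.364 0.30 102 15
python3 - <<'E'
from h import *
from station import env
for c in('top','scene'):
    d=np.load(f'pics/{c}0.npy');X=cloud(d,env.camera_model(c))
    for nm,px in(('binfloor',dict(top=(287,197),scene=(372,186))),('crock',dict(top=(306,153),scene=(391,225))),('shaker',dict(top=(366,150),scene=(340,278)))):
        u,v=px[c];print(c,nm,X[v,u].round(3))
    b=X[(d>0)&(X[...,0]>.4)&(X[...,0]<.75)&(X[...,1]>.06)&(X[...,1]<.27)&(X[...,2]>.105)&(X[...,2]<.116)]
    # drop crock
    b=b[np.hypot(b[:,0]-X[dict(top=(306,153),scene=(391,225))[c][::-1]][0],b[:,1]-X[dict(top=(306,153),scene=(391,225))[c][::-1]][1])>.07]
    print(rect(b),len(b))
m=env.camera_model('wrist');print(np.round(m['mount'],3))
E
```

```text
t 1.1 pos [0.2614 0.5401 0.2313] yA 64.2 F [0.7 0.  0.6] gap 0.0853
n 15.0 total tool d [-0.332  -0.0349 -0.0687] per row shift [-0.0208 -0.0091 -0.0046] rot [-0.     0.    -0.044]
top binfloor [0.611 0.188 0.003]
top crock [0.742 0.123 0.115]
top shaker [ 0.761 -0.083  0.11 ]
(array([577.5, 195.1]), array([218., 150.]), -3.4) 217
scene binfloor [0.595 0.226 0.005]
scene crock [0.758 0.115 0.118]
scene shaker [ 0.773 -0.079  0.107]
(array([578.7, 192.6]), array([215. , 153.8]), -2.8) 407
[[-0.    -0.959 -0.283  0.074]
 [ 1.    -0.     0.    -0.001]
 [-0.    -0.283  0.959 -0.142]
 [ 0.     0.     0.     1.   ]]
```

```bash
python3 -m inch '[[[-0.021,-0.009,-0.008,0,0,-0.044,1],[-0.021,-0.009,-0.008,0,0,-0.044,1],[-0.021,-0.009,-0.008,0,0,-0.044,1],[-0.021,-0.009,-0.008,0,0,-0.044,1],[-0.021,-0.009,-0.008,0,0,-0.044,1],[-0.021,-0.009,-0.008,0,0,-0.044,1],[-0.021,-0.009,-0.008,0,0,-0.044,1],[-0.021,-0.009,-0.008,0,0,-0.044,1]]]' 40; python3 go.py 0.545 0.364 0.30 102 7
```

```text
time: 1.77
position: [0.4011, 0.4219, 0.2959]
tool_rot: [0.048, 0.999, 0.0, 0.0]
contact_force: [0.3, 0.3, 0.8]
finger_gap: 0.0859
t 1.77 pos [0.4011 0.4219 0.2959] yA 84.5 F [0.3 0.3 0.8] gap 0.0859
n 7.0 total tool d [-0.1489 -0.0437 -0.0041] per row shift [-0.0203 -0.009  -0.0006] rot [ 0.      0.     -0.0437]
```

```bash
python3 -m inch '[[[-0.02,-0.009,0,0,0,-0.044,1],[-0.02,-0.009,0,0,0,-0.044,1],[-0.02,-0.009,0,0,0,-0.044,1],[-0.02,-0.009,0,0,0,-0.044,1],[-0.02,-0.009,0,0,0,-0.044,1],[-0.02,-0.009,0,0,0,-0.044,1],[-0.02,-0.009,0,0,0,-0.044,1],[0,0,0,0,0,0,1]]]'; python3 - <<'E'
from h import *
from station import env
s=env.sense();p,d=env.read_camera('wrist');X=cloud(d,env.camera_model('wrist'),s)
cv2.imwrite('pics/w1.png',p);np.save('pics/w1.npy',d)
ok=d>0
for col,z in(('yellow',.152),('green',.106),('blue',.056)):
    k=mask(p,col)&ok&(abs(X[...,2]-z)<.006);q=X[k];print(col,len(q),rect(q),np.median(q[:,2]))
q=X[ok&(abs(X[...,2]-.208)<.006)];print('tin',len(q),cv2.minEnclosingCircle((q[:,:2]*1000).astype(np.float32)),np.median(q,0))
E
python3 go.py 0.545 0.364 0.165 102 7
```

```text
time: 2.43
position: [0.5448, 0.3626, 0.2944]
tool_rot: [-0.104, 0.995, -0.001, 0.0]
contact_force: [1.0, -0.8, 0.2]
finger_gap: 0.0853
yellow 2185 (array([540.8, 368.6]), array([81.4, 55.4]), 10.8) 0.1515114187512489
green 1304 (array([493.6, 362.8]), array([59.3, 22.9]), -82.0) 0.1055174775763849
blue 1058 (array([538.1, 368. ]), array([148.5,  63.2]), 7.6) 0.055551432087474636
tin 3366 ((543.0186157226562, 365.9969787597656), 23.6170597076416) [0.54194609 0.36582665 0.20850036]
t 2.48 pos [0.5432 0.3635 0.2945] yA 101.9 F [-0.4 -1.   0.2] gap 0.0852
n 7.0 total tool d [-0.002   0.0002  0.1295] per row shift [-0.0003  0.      0.0185] rot [-0.0001 -0.0001 -0.0003]
```

View pics/w1.png

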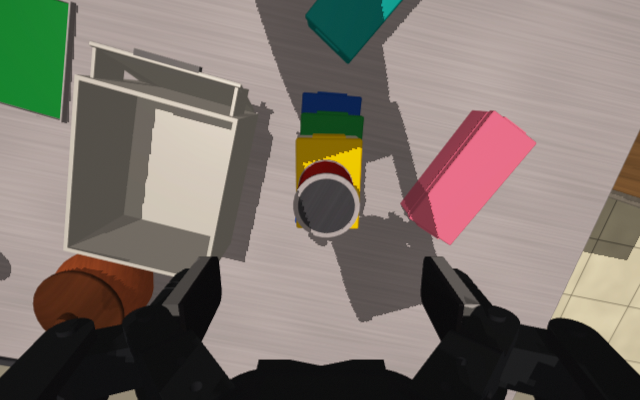

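The wrist view shows the tin at (327,205), with the fingers straddling the stack and clear of the bin and the pink box. I'll descend and grip.

```bash
python3 -m inch '[[[0,0.002,0.018,0,0,0,1],[0,0,0.018,0,0,0,1],[0,0,0.018,0,0,0,1],[0,0,0.018,0,0,0,1],[0,0,0.018,0,0,0,1],[0,0,0.018,0,0,0,1],[0,0,0.018,0,0,0,1],[0,0,0.003,0,0,0,1]]]' 25; python3 -m inch '[[[0,0,0,0,0,0,0.2],[0,0,0,0,0,0,0.2],[0,0,0,0,0,0,0.2],[0,0,0,0,0,0,0.2],[0,0,0,0,0,0,0.2],[0,0,0,0,0,0,0.2],[0,0,0,0,0,0,0.2],[0,0,0,0,0,0,0.2]]]' 25; python3 go.py 0.597 0.193 0.23 102 8
```

```text
time: 3.15
position: [0.5386, 0.366, 0.1622]
tool_rot: [-0.104, 0.995, -0.001, -0.003]
contact_force: [-0.5, -0.4, -0.8]
finger_gap: 0.0854
time: 3.82
position: [0.5422, 0.3672, 0.1685]
tool_rot: [-0.104, 0.995, 0.001, 0.001]
contact_force: [-0.9, -0.0, 5.9]
finger_gap: 0.0455
t 3.82 pos [0.5422 0.3672 0.1685] yA 102.0 F [-0.9 -0.   5.9] gap 0.0455
n 8.0 total tool d [-0.0176 -0.1817 -0.0617] per row shift [-0.0022 -0.0227 -0.0077] rot [ 0.0001  0.0004 -0.    ]
```

```bash
python3 -m inch '[[[0,0,-0.006,0,0,0,0.2],[0,0,-0.018,0,0,0,0.2],[0,0,-0.02,0,0,0,0.2],[0,0,-0.02,0,0,0,0.2],[-0.002,-0.02,-0.006,0,0,0,0.2],[-0.003,-0.03,0,0,0,0,0.2],[-0.003,-0.03,0,0,0,0,0.2],[-0.003,-0.03,0,0,0,0,0.2]]]'; python3 -m inch '[[[-0.003,-0.03,0,0,0,0,0.2],[-0.003,-0.03,0,0,0,0,0.2],[-0.001,-0.012,0,0,0,0,0.2],[0,0,0,0,0,0,0.2],[0,0,0.02,0,0,0,0.2],[0,0,0.03,0,0,0,0.2],[0,0,0.03,0,0,0,0.2],[0,0,0.02,0,0,0,0.2]]]'; python3 go.py 0.597 0.193 0.055 102 8
```

```text
time: 4.48
position: [0.5752, 0.2604, 0.2371]
tool_rot: [-0.105, 0.994, 0.0, 0.0]
contact_force: [0.9, 0.3, -1.1]
finger_gap: 0.0453
time: 5.15
position: [0.5952, 0.1932, 0.1335]
tool_rot: [-0.105, 0.995, 0.0, -0.001]
contact_force: [0.3, -0.2, -0.8]
finger_gap: 0.0456
t 5.15 pos [0.5952 0.1932 0.1335] yA 102.0 F [ 0.3 -0.2 -0.8] gap 0.0456
n 8.0 total tool d [-0.0019 -0.0006  0.0785] per row shift [-0.0002 -0.0001  0.0098] rot [ 0.0001 -0.0003  0.    ]
```

```bash
python3 -m inch '[[[0,0,0.016,0,0,0,0.2],[0,0,0.02,0,0,0,0.2],[0,0,0.02,0,0,0,0.2],[0,0,0.016,0,0,0,0.2],[0,0,0,0,0,0,0.2],[0,0,0,0,0,0,0.9],[0,0,0,0,0,0,0.9],[0,0,0,0,0,0,0.9]]]'; python3 -m inch '[[[0,0,0,0,0,0,0.9],[0,0,-0.01,0,0,0,0.9],[0,0,-0.03,0,0,0,1],[0,0,-0.035,0,0,0,1],[0,0,-0.035,0,0,0,1],[0,0,-0.035,0,0,0,1],[0,0,-0.035,0,0,0,1],[0,0,-0.02,0,0,0,1]]]'; python3 go.py 0.543 0.367 0.25 101 8
```

```text
time: 5.82
position: [0.598, 0.193, 0.0664]
tool_rot: [-0.105, 0.995, 0.0, 0.002]
contact_force: [0.2, 0.3, -0.0]
finger_gap: 0.077
time: 6.48
position: [0.5981, 0.1926, 0.2714]
tool_rot: [-0.104, 0.995, 0.0, 0.004]
contact_force: [1.0, -0.5, 0.8]
finger_gap: 0.0852
t 6.48 pos [0.5981 0.1926 0.2714] yA 102.0 F [ 1.  -0.5  0.8] gap 0.0852
n 8.0 total tool d [0.0178 0.1821 0.0213] per row shift [0.0024 0.0227 0.0027] rot [0.     0.0009 0.0021]
```

```bash
python3 -m inch '[[[0.002,0.023,0.001,0,0,0.002,1],[0.002,0.023,0,0,0,0.002,1],[0.002,0.023,0,0,0,0.002,1],[0.002,0.023,0,0,0,0.002,1],[0.002,0.023,0,0,0,0.002,1],[0.002,0.023,0,0,0,0.002,1],[0.002,0.023,0,0,0,0.002,1],[0.002,0.021,0,0,0,0.002,1]]]'; cat > look.py <<'E'
from h import *
from station import env
import sys
s=env.sense();p,d=env.read_camera('wrist');X=cloud(d,env.camera_model('wrist'),s)
cv2.imwrite(f'pics/{sys.argv[1]}.png',p)
for a in sys.argv[2:]:
    col,z=a.split(':');k=(mask(p,col)&(d>0)&(abs(X[...,2]-float(z))<.006)).astype(np.uint8)
    n,l,st,_=cv2.connectedComponentsWithStats(k);q=X[l==1+st[1:,4].argmax()];print(col,z,len(q),*rect(q),'z',np.median(q[:,2]).round(4))
E
python3 look.py w2 yellow:.152 green:.106 blue:.056 red:.06; python3 go.py 0.542 0.367 0.11 101 8
```

```text
time: 7.15
position: [0.5441, 0.3686, 0.265]
tool_rot: [-0.096, 0.995, 0.0, 0.001]
contact_force: [-0.1, -0.1, 0.1]
finger_gap: 0.0851
yellow .152 6922 [541.9 369.6] [84.2 53.7] 11.2 z 0.1516
green .106 1522 [493.4 363.8] [57.1 22.6] -81.6 z 0.1055
blue .056 1217 [475.  360.4] [61.8 21.3] -81.2 z 0.0556
red .06 664 [582.  495.6] [59.9 30.4] 31.8 z 0.0556
t 7.2 pos [0.5424 0.3722 0.2648] yA 101.2 F [-1.5  1.3 -0.2] gap 0.0856
n 8.0 total tool d [ 0.0016 -0.0054  0.1548] per row shift [ 0.0002 -0.0007  0.0194] rot [0.0004 0.0001 0.0005]
```

View pics/w2.png

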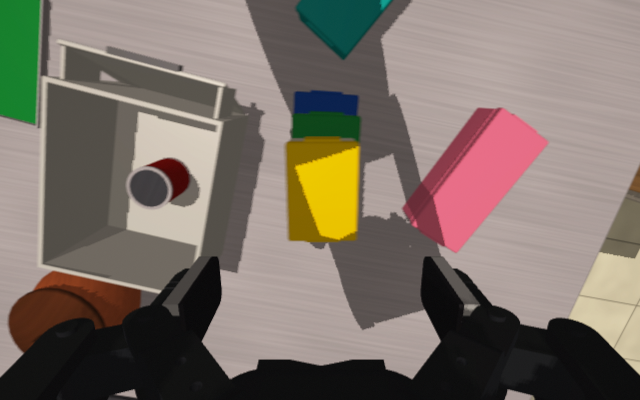

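The tin lies in the bin at (160,185) and the stack is undisturbed. Next is the yellow box.

```bash
python3 -m inch '[[[0.001,-0.002,0.018,0,0,0,1],[0,-0.001,0.02,0,0,0,1],[0,0,0.02,0,0,0,1],[0,0,0.02,0,0,0,1],[0,0,0.02,0,0,0,1],[0,0,0.02,0,0,0,1],[0,0,0.02,0,0,0,1],[0,0,0.01,0,0,0,1]]]' 35; python3 go.py 0.5415 0.368 0.115 101 8
```

```text
time: 7.87
position: [0.5432, 0.3635, 0.1136]
tool_rot: [-0.096, 0.995, -0.0, -0.001]
contact_force: [0.4, -0.3, -1.1]
finger_gap: 0.0856
t 7.87 pos [0.5432 0.3635 0.1136] yA 101.1 F [ 0.4 -0.3 -1.1] gap 0.0856
n 8.0 total tool d [ 0.0008  0.0048 -0.0014] per row shift [ 0.0001  0.0006 -0.0002] rot [-0.0001 -0.0003  0.0001]
```

```bash
python3 -m inch '[[[0,0.001,-0.001,0,0,0,0.3],[0,0,0,0,0,0,0.3],[0,0,0,0,0,0,0.3],[0,0,0,0,0,0,0.3],[0,0,0,0,0,0,0.3],[0,0,0,0,0,0,0.3],[0,0,-0.001,0,0,0,0.3],[0,0,-0.003,0,0,0,0.3]]]' 35; python3 -m inch '[[[0,0,-0.006,0,0,0,0.3],[0,0,-0.01,0,0,0,0.3],[0,0,-0.015,0,0,0,0.3],[0,0,-0.02,0,0,0,0.3],[0,0,-0.02,0,0,0,0.3],[0,0,-0.02,0,0,0,0.3],[0,0,-0.02,0,0,0,0.3],[0,0,-0.01,0,0,0,0.3]]]'; python3 go.py 0.587 -0.371 0.25 81 30;python3 go.py 0.5 0.0 0.25 90 16
```

```text
time: 8.53
position: [0.5437, 0.365, 0.1201]
tool_rot: [-0.096, 0.995, -0.0, -0.0]
contact_force: [-0.1, 0.9, -2.4]
finger_gap: 0.0556
time: 9.2
position: [0.5448, 0.3657, 0.2455]
tool_rot: [-0.096, 0.995, 0.001, 0.002]
contact_force: [0.4, 0.6, -1.7]
finger_gap: 0.0558
t 9.2 pos [0.5448 0.3657 0.2455] yA 101.1 F [ 0.4  0.6 -1.7] gap 0.0558
n 30.0 total tool d [ 0.1001 -0.7311 -0.0059] per row shift [-0.0008 -0.0247 -0.0002] rot [0.0001 0.0001 0.0117]
t 9.2 pos [0.5448 0.3657 0.2455] yA 101.1 F [ 0.4  0.6 -1.7] gap 0.0558
n 16.0 total tool d [ 0.1142 -0.3503 -0.0054] per row shift [ 0.0051 -0.0225 -0.0003] rot [0.0001 0.0003 0.0121]
```

```bash
for i in 1 2 3; do :; done; python3 -m inch '[[[0,-0.01,0,0,0,0.011,0.3],[-0.001,-0.018,0,0,0,0.011,0.3],[-0.001,-0.025,0,0,0,0.011,0.3],[-0.001,-0.025,0,0,0,0.011,0.3],[-0.001,-0.025,0,0,0,0.011,0.3],[-0.001,-0.025,0,0,0,0.011,0.3],[-0.001,-0.025,0,0,0,0.011,0.3],[-0.001,-0.025,0,0,0,0.011,0.3]]]'
python3 -m inch '[[[-0.001,-0.025,0,0,0,0.011,0.3],[-0.001,-0.025,0,0,0,0.011,0.3],[-0.001,-0.025,0,0,0,0.011,0.3],[-0.001,-0.025,0,0,0,0.011,0.3],[-0.001,-0.025,0,0,0,0.011,0.3],[-0.001,-0.025,0,0,0,0.011,0.3],[-0.001,-0.025,0,0,0,0.011,0.3],[-0.001,-0.025,0,0,0,0.011,0.3]]]'
python3 -m inch '[[[-0.001,-0.025,0,0,0,0.011,0.3],[-0.001,-0.025,0,0,0,0.011,0.3],[-0.001,-0.025,0,0,0,0.011,0.3],[-0.001,-0.025,0,0,0,0.011,0.3],[-0.001,-0.025,0,0,0,0.011,0.3],[-0.001,-0.025,0,0,0,0.011,0.3],[-0.001,-0.025,0,0,0,0.011,0.3],[-0.001,-0.025,0,0,0,0.011,0.3]]]'
python3 go.py 0.587 -0.371 0.15 81 8
```

```text
time: 9.87
position: [0.5768, 0.1881, 0.2396]
tool_rot: [-0.052, 0.999, -0.0, -0.001]
contact_force: [0.4, 0.9, -2.0]
finger_gap: 0.0554
time: 10.53
position: [0.5978, -0.0106, 0.2396]
tool_rot: [-0.008, 1.0, -0.0, -0.001]
contact_force: [0.1, -0.5, -1.9]
finger_gap: 0.0556
time: 11.2
position: [0.6013, -0.2103, 0.2395]
tool_rot: [0.036, 0.999, 0.0, -0.001]
contact_force: [-0.1, -0.6, -2.7]
finger_gap: 0.0555
t 11.2 pos [ 0.6013 -0.2103  0.2395] yA 85.9 F [-0.1 -0.6 -2.7] gap 0.0555
n 8.0 total tool d [ 0.0025 -0.1613  0.0894] per row shift [-0.0004 -0.0202  0.0112] rot [ 0.0001 -0.0003  0.0106]
```

```bash
python3 -m inch '[[[0,-0.022,0.008,0,0,0.011,0.3],[0,-0.022,0.012,0,0,0.011,0.3],[0,-0.022,0.015,0,0,0.011,0.3],[0,-0.022,0.015,0,0,0.011,0.3],[0,-0.022,0.015,0,0,0.011,0.3],[0,-0.022,0.015,0,0,0.011,0.3],[0,-0.02,0.015,0,0,0.011,0.3],[0,-0.008,0.01,0,0,0.008,0.3]]]'
python3 - <<'E'
from h import *
from station import env
p=np.zeros((400,640,3));s=env.sense();p,d=env.read_camera('wrist');cv2.imwrite('pics/w3.png',p)
X=cloud(d,env.camera_model('wrist'),s);k=mask(p,'yellow')&(d>0)
for lo,hi in((.0,.012),(.1,.3)):
    q=X[k&(X[...,2]>lo)&(X[...,2]<hi)];print(len(q),len(q)and rect(q),len(q)and np.median(q[:,2]))
E
python3 go.py 0.587 -0.371 0.05 81 8
```

```text
time: 11.87
position: [0.5828, -0.3701, 0.1326]
tool_rot: [0.08, 0.997, 0.001, -0.002]
contact_force: [0.3, 1.3, -2.5]
finger_gap: 0.0554
3996 (array([ 619.7, -333.5]), array([217.6,  81.5]), 24.7) 0.002617226426212413
27246 (array([ 575.2, -369. ]), array([72.7, 64.1]), -8.8) 0.1656044946695283
t 11.92 pos [ 0.5821 -0.3698  0.1306] yA 80.8 F [-2.1 -0.5 -3.4] gap 0.0557
n 8.0 total tool d [-0.0056 -0.0006  0.0806] per row shift [-0.0007 -0.0001  0.0101] rot [ 0.0003 -0.0008 -0.0004]
```

View pics/w3.png

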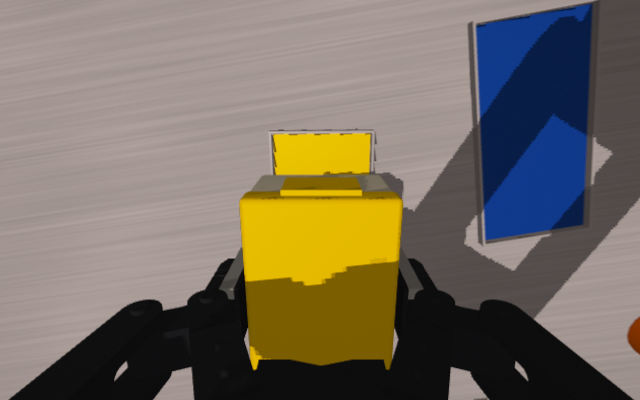

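```bash
cat > near.py <<'E'
# near.py col traydeg L_box L_tray: near-edge offsets along tray axis, from wrist
from h import *
from station import env
import sys
col,deg,Lb,Lt,cx,cy=sys.argv[1],*map(float,sys.argv[2:7])
a=np.radians(deg);u=np.array([np.cos(a),np.sin(a)]);v=np.array([-u[1],u[0]])
B=[];T=[]
for i in range(3):
    s=env.sense();p,d=env.read_camera('wrist');X=cloud(d,env.camera_model('wrist'),s);k=mask(p,col)&(d>0)
    r=np.hypot(X[...,0]-cx,X[...,1]-cy)<.13
    for lo,hi,L in((s['position'][2]+.025,s['position'][2]+.045,B),(-.01,.008,T)):
        q=X[k&r&(X[...,2]>lo)&(X[...,2]<hi)][:,:2]-[cx,cy]
        if len(q)>50:
            e=np.percentile(q@u,.5);w=q[(q@u)<e+.02]@v;L.append([e,*np.percentile(w,[.5,99.5])])
B,T=np.median(B,0)*1000,np.median(T,0)*1000
print('box near',B.round(1),'tray near',T.round(1))
print('box centre rel tray along axis',round(B[0]+Lb/2-(T[0]+Lt/2),1),'across',round((B[1]+B[2]-T[1]-T[2])/2,1))
E
python3 near.py yellow -8.8 80 102 .587 -.371
```

```text
box near [-48.2 -25.1  29.5] tray near [-51.8 -37.1  40.1]
box centre rel tray along axis -7.4 across 0.7
```

```bash
python3 -m inch '[[[-0.003,0,0.005,0,0,0,0.3],[-0.003,0,0.01,0,0,0,0.3],[-0.001,0,0.015,0,0,0,0.3],[0,0,0.018,0,0,0,0.3],[0,0,0.018,0,0,0,0.3],[0,0,0.014,0,0,0,0.3],[0,0,0.008,0,0,0,0.3],[0,0,0.002,0,0,0,0.3]]]'; python3 near.py yellow -8.8 80 102 .587 -.371;  python3 go.py 0.587 -0.371 0.0145 81 8
```

```text
time: 12.73
position: [0.5913, -0.3675, 0.0431]
tool_rot: [0.078, 0.997, 0.001, -0.002]
contact_force: [-1.2, -0.1, -1.2]
finger_gap: 0.0556
box near [-39.4 -23.6  30.9] tray near [-51.9 -37.   39.6]
box centre rel tray along axis 1.5 across 2.4
t 12.88 pos [ 0.593  -0.3691  0.0469] yA 81.1 F [-0.3 -0.3 -2.2] gap 0.0554
n 8.0 total tool d [ 0.0057 -0.0028  0.0324] per row shift [ 0.0007 -0.0004  0.0041] rot [-0.0001  0.0001  0.0002]
```

```bash
python3 -m inch '[[[0.001,-0.001,0.005,0,0,0,0.3],[0,-0.001,0.007,0,0,0,0.3],[0,0,0.006,0,0,0,0.3],[0,0,0.004,0,0,0,0.3],[0,0,0.002,0,0,0,0.3],[0,0,0.0015,0,0,0,0.3],[0,0,0.0015,0,0,0,0.3],[0,0,0.001,0,0,0,0.3]]]'; python3 -m inch '[[[0,0,0.001,0,0,0,0.3],[0,0,0.001,0,0,0,0.3],[0,0,0,0,0,0,0.3],[0,0,0,0,0,0,0.3],[0,0,0,0,0,0,0.3],[0,0,0,0,0,0,0.3],[0,0,0,0,0,0,0.3],[0,0,0,0,0,0,0.3]]]'; python3 go.py 0.587 -0.371 0.0145 81 8
```

```text
time: 13.55
position: [0.5914, -0.3707, 0.0182]
tool_rot: [0.078, 0.997, -0.0, 0.0]
contact_force: [-0.1, 0.2, -2.0]
finger_gap: 0.0555
time: 14.22
position: [0.5913, -0.3707, 0.0164]
tool_rot: [0.078, 0.997, -0.0, 0.0]
contact_force: [0.2, 0.1, -2.6]
finger_gap: 0.0554
t 14.22 pos [ 0.5913 -0.3707  0.0164] yA 81.1 F [ 0.2  0.1 -2.6] gap 0.0554
n 8.0 total tool d [ 0.0042 -0.0009  0.0019] per row shift [ 0.0005 -0.0001  0.0002] rot [-0.      0.      0.0002]
```

```bash
python3 -m inch '[[[0,0,0.0005,0,0,0,0.3],[0,0,0.0005,0,0,0,0.3],[0,0,0.0005,0,0,0,0.3],[0,0,0.0005,0,0,0,0.3],[0,0,0,0,0,0,0.3],[0,0,0,0,0,0,0.3],[0,0,0,0,0,0,0.3],[0,0,0,0,0,0,0.3]]]'; python3 near.py yellow -8.8 80 102 .587 -.371
```

```text
time: 14.88
position: [0.5916, -0.371, 0.0156]
tool_rot: [0.078, 0.997, -0.0, 0.0]
contact_force: [-3.3, 2.1, 6.3]
finger_gap: 0.0553
box near [-39.2 -26.6  27.9] tray near [-51.8 -37.   39.7]
box centre rel tray along axis 1.6 across -0.7
```

```bash
python3 -m inch '[[[0,0,0,0,0,0,0.9],[0,0,0,0,0,0,1],[0,0,0,0,0,0,1],[0,0,-0.005,0,0,0,1],[0,0,-0.02,0,0,0,1],[0,0,-0.03,0,0,0,1],[0,0,-0.035,0,0,0,1],[0,0,-0.035,0,0,0,1]]]' 40; python3 -m inch '[[[0,0,-0.035,0,0,0,1],[0,0.01,-0.035,0,0,0,1],[0,0.02,-0.02,0,0,0,1],[0,0.025,0,0,0,-0.011,1],[0,0.03,0,0,0,-0.011,1],[0,0.03,0,0,0,-0.011,1],[0,0.03,0,0,0,-0.011,1],[0,0.03,0,0,0,-0.011,1]]]'; python3 look.py w4 yellow:.049 ; python3 go.py 0.542 0.367 0.23 98 24
```

```text
time: 15.7
position: [0.5907, -0.3703, 0.14]
tool_rot: [0.078, 0.997, 0.0, -0.001]
contact_force: [0.9, -0.1, 0.4]
finger_gap: 0.0855
time: 16.37
position: [0.6152, -0.196, 0.2297]
tool_rot: [0.05, 0.999, -0.0, 0.0]
contact_force: [0.6, 0.5, 0.1]
finger_gap: 0.0853
yellow .049 4817 [ 589.8 -369.9] [84.6 55.3] -9.3 z 0.0484
t 16.42 pos [ 0.6162 -0.1903  0.2298] yA 84.5 F [ 2.9  2.6 -1. ] gap 0.085
n 24.0 total tool d [0.1273 0.5476 0.0015] per row shift [0.0027 0.0233 0.    ] rot [ 0.0001  0.     -0.0098]
```

```bash
python3 -m inch '[[[0.003,0.023,0,0,0,-0.01,1],[0.003,0.023,0,0,0,-0.01,1],[0.003,0.023,0,0,0,-0.01,1],[0.003,0.023,0,0,0,-0.01,1],[0.003,0.023,0,0,0,-0.01,1],[0.003,0.023,0,0,0,-0.01,1],[0.003,0.023,0,0,0,-0.01,1],[0.003,0.023,0,0,0,-0.01,1]]]'
python3 -m inch '[[[0.003,0.023,0,0,0,-0.01,1],[0.003,0.023,0,0,0,-0.01,1],[0.003,0.023,0,0,0,-0.01,1],[0.003,0.023,0,0,0,-0.01,1],[0.003,0.023,0,0,0,-0.01,1],[0.003,0.023,0,0,0,-0.01,1],[0.003,0.023,0,0,0,-0.01,1],[0.003,0.023,0,0,0,-0.01,1]]]'
python3 -m inch '[[[0.003,0.023,0,0,0,-0.01,1],[0.003,0.023,0,0,0,-0.01,1],[0.003,0.023,0,0,0,-0.01,1],[0.003,0.023,0,0,0,-0.01,1],[0.003,0.023,0,0,0,-0.01,1],[0.003,0.023,0,0,0,-0.01,1],[0.003,0.02,0,0,0,-0.01,1],[0,0,0,0,0,0,1]]]'
python3 look.py w5 green:.106 blue:.056;  python3 go.py 0.542 0.367 0.07 98 8
```

```text
time: 17.08
position: [0.6032, -0.0113, 0.2297]
tool_rot: [0.01, 1.0, -0.0, 0.0]
contact_force: [0.4, -0.1, 0.1]
finger_gap: 0.0854
time: 17.75
position: [0.5765, 0.1723, 0.2297]
tool_rot: [-0.03, 1.0, 0.0, 0.0]
contact_force: [0.3, 0.4, 0.1]
finger_gap: 0.0852
time: 18.42
position: [0.5405, 0.3302, 0.2295]
tool_rot: [-0.066, 0.998, 0.001, -0.0]
contact_force: [0.6, -0.3, -0.6]
finger_gap: 0.0852
green .106 9722 [539.9 369.5] [116.2  59.8] 9.0 z 0.1056
blue .056 2088 [539.4 366.8] [150.4  63.1] 6.4 z 0.0555
t 18.47 pos [0.5412 0.3285 0.2295] yA 97.6 F [ 0.  -1.   0.2] gap 0.0858
n 8.0 total tool d [-0.0059  0.038   0.1595] per row shift [-0.0008  0.0048  0.0199] rot [ 0.     0.    -0.001]
```

View pics/w5.png

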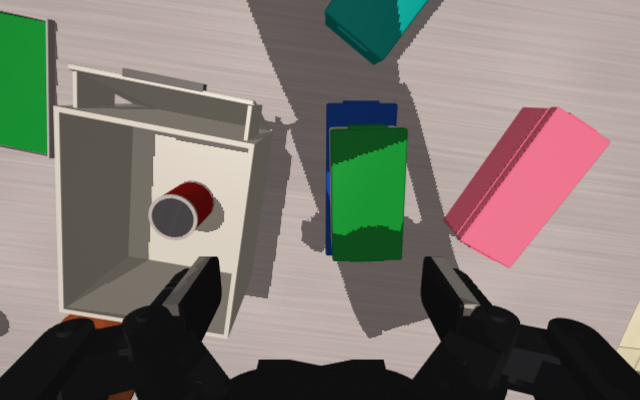

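The stack is undisturbed and the green lid is fully visible, centred at about (367,193). Next is the green box.

```bash
python3 -m inch '[[[-0.002,0.015,0,0,0,-0.01,1],[-0.002,0.015,0.005,0,0,-0.006,1],[0,0.01,0.02,0,0,0,1],[0,0,0.025,0,0,0,1],[0,0,0.025,0,0,0,1],[0,0,0.025,0,0,0,1],[0,0,0.025,0,0,0,1],[0,0,0.015,0,0,0,1]]]' 45; python3 go.py 0.540 0.369 0.070 98.5 8
```

```text
time: 19.13
position: [0.539, 0.3664, 0.0854]
tool_rot: [-0.072, 0.997, -0.001, -0.002]
contact_force: [-0.0, -0.9, -0.8]
finger_gap: 0.085
t 19.13 pos [0.539  0.3664 0.0854] yA 98.3 F [-0.  -0.9 -0.8] gap 0.085
n 8.0 total tool d [-0.0014  0.0025  0.0153] per row shift [-0.0002  0.0003  0.0019] rot [-0.0002 -0.0005 -0.0004]
```

```bash
python3 -m inch '[[[0,0.001,0.007,0,0,0,1],[0,0,0.006,0,0,0,1],[0,0,0,0,0,0,0.4],[0,0,0,0,0,0,0.4],[0,0,0,0,0,0,0.4],[0,0,0,0,0,0,0.4],[0,0,0,0,0,0,0.4],[0,0,0,0,0,0,0.4]]]' 45; python3 go.py 0.540 0.369 0.070 98.5 8; python3 -m inch '[[[0,0,-0.002,0,0,0,0.4],[0,0,-0.006,0,0,0,0.4],[0,0,-0.012,0,0,0,0.4],[0,0,-0.02,0,0,0,0.4],[0,0,-0.025,0,0,0,0.4],[0,0,-0.03,0,0,0,0.4],[0,0,-0.03,0,0,0,0.4],[0,0,-0.025,0,0,0,0.4]]]' ; python3 go.py 0.496 0.003 0.22 85.6 16
```

```text
time: 19.8
position: [0.5411, 0.3685, 0.0779]
tool_rot: [-0.073, 0.997, 0.001, 0.001]
contact_force: [0.0, 0.2, 5.6]
finger_gap: 0.0593
t 19.8 pos [0.5411 0.3685 0.0779] yA 98.3 F [0.  0.2 5.6] gap 0.0593
n 8.0 total tool d [0.0011 0.0006 0.0079] per row shift [0.0001 0.0001 0.001 ] rot [ 0.0001  0.0003 -0.0004]
time: 20.47
position: [0.5403, 0.368, 0.2296]
tool_rot: [-0.073, 0.997, 0.0, 0.001]
contact_force: [0.8, 0.8, -1.8]
finger_gap: 0.059
t 20.47 pos [0.5403 0.368  0.2296] yA 98.3 F [ 0.8  0.8 -1.8] gap 0.059
n 16.0 total tool d [ 0.0966 -0.3548  0.0092] per row shift [ 0.0037 -0.0227  0.0006] rot [0.     0.0001 0.0139]
```

```bash
python3 -m inch '[[[0.002,-0.01,0,0,0,0.013,0.4],[0.003,-0.018,0,0,0,0.013,0.4],[0.004,-0.024,0,0,0,0.013,0.4],[0.004,-0.024,0,0,0,0.013,0.4],[0.004,-0.024,0,0,0,0.013,0.4],[0.004,-0.024,0,0,0,0.013,0.4],[0.004,-0.024,0,0,0,0.013,0.4],[0.004,-0.024,0,0,0,0.013,0.4]]]'; python3 -m inch '[[[0.004,-0.024,0,0,0,0.013,0.4],[0.004,-0.024,0,0,0,0.013,0.4],[0.004,-0.024,0,0,0,0.013,0.4],[0.004,-0.024,0,0,0,0.013,0.4],[0.004,-0.024,0,0,0,0.013,0.4],[0.004,-0.024,0,0,0,0.013,0.4],[0.003,-0.024,0,0,0,0.013,0.4],[0.001,-0.015,0,0,0,0.013,0.4]]]'; python3 go.py 0.496 0.003 0.1 85.6 8
```

```text
time: 21.13
position: [0.5268, 0.1924, 0.2257]
tool_rot: [-0.02, 1.0, -0.0, -0.001]
contact_force: [0.8, 0.1, -3.1]
finger_gap: 0.059
time: 21.8
position: [0.498, 0.0088, 0.2258]
tool_rot: [0.032, 0.999, -0.0, -0.001]
contact_force: [0.3, 0.6, -2.6]
finger_gap: 0.059
t 21.8 pos [0.498  0.0088 0.2258] yA 86.3 F [ 0.3  0.6 -2.6] gap 0.059
n 8.0 total tool d [ 0.0015 -0.0058  0.1258] per row shift [ 0.0002 -0.0007  0.0157] rot [-0.0001 -0.0001  0.0015]
```

```bash
python3 -m inch '[[[0,-0.003,0.008,0,0,0.006,0.4],[0,-0.002,0.015,0,0,0.005,0.4],[0,0,0.022,0,0,0,0.4],[0,0,0.025,0,0,0,0.4],[0,0,0.025,0,0,0,0.4],[0,0,0.02,0,0,0,0.4],[0,0,0.01,0,0,0,0.4],[0,0,0,0,0,0,0.4]]]'; python3 near.py green -4.4 112 134 .496 .003; python3 look.py w6; python3 go.py 0.496 0.003 0.0195 85.6 8
```

```text
time: 22.47
position: [0.4962, 0.0067, 0.0978]
tool_rot: [0.037, 0.999, 0.0, -0.003]
contact_force: [0.2, 0.6, -2.8]
finger_gap: 0.0591
box near [-55.3 -25.9  32.5] tray near [-67.2 -39.3  40.5]
box centre rel tray along axis 0.9 across 2.7
t 22.67 pos [0.5002 0.0061 0.103 ] yA 85.8 F [ 0.1 -0.8 -3. ] gap 0.0594
n 8.0 total tool d [ 0.0041 -0.0034  0.0835] per row shift [ 0.0005 -0.0004  0.0104] rot [-0.      0.0003  0.0004]
```

View pics/w6.png

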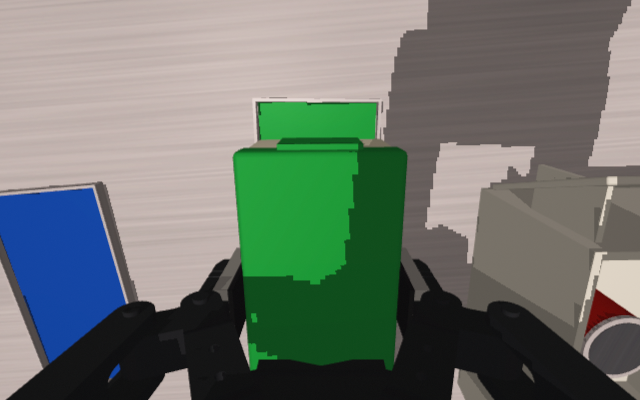

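The green box at (320,250) sits squarely over its tray at (318,120). Lowering.

```bash
python3 -m inch '[[[0,-0.001,0.006,0,0,0,0.4],[0,-0.001,0.012,0,0,0,0.4],[0,0,0.015,0,0,0,0.4],[0,0,0.014,0,0,0,0.4],[0,0,0.01,0,0,0,0.4],[0,0,0.006,0,0,0,0.4],[0,0,0.003,0,0,0,0.4],[0,0,0,0,0,0,0.4]]]'; python3 near.py green -4.4 112 134 .496 .003; python3 go.py 0.496 0.003 0.0205 85.6 8
```

```text
time: 23.33
position: [0.4984, 0.0041, 0.0346]
tool_rot: [0.037, 0.999, 0.0, -0.001]
contact_force: [0.1, -0.4, -3.0]
finger_gap: 0.0592
box near [-53.9 -28.2  30.1] tray near [-67.3 -39.4  40.6]
box centre rel tray along axis 2.4 across 0.3
t 23.48 pos [0.4995 0.004  0.0361] yA 85.8 F [ 0.5  1.1 -3. ] gap 0.0592
n 8.0 total tool d [ 0.0034 -0.0013  0.0155] per row shift [ 0.0004 -0.0002  0.0019] rot [-0.      0.0002  0.0004]
```

```bash
python3 -m inch '[[[0.002,0,0.003,0,0,0,0.4],[0,0,0.003,0,0,0,0.4],[0,0,0.002,0,0,0,0.4],[0,0,0.001,0,0,0,0.4],[0,0,0.001,0,0,0,0.4],[0,0,0.0005,0,0,0,0.4],[0,0,0.0005,0,0,0,0.4],[0,0,0,0,0,0,0.4]]]'; python3 go.py 0.496 0.003 0.0205 85.6 8;python3 -m inch '[[[0,0,0.0005,0,0,0,0.4],[0,0,0.0005,0,0,0,0.4],[0,0,0.0005,0,0,0,0.4],[0,0,0.0005,0,0,0,0.4],[0,0,0,0,0,0,0.4],[0,0,0,0,0,0,0.4],[0,0,0,0,0,0,0.4],[0,0,0,0,0,0,0.4]]]'
```

```text
time: 24.15
position: [0.4969, 0.0042, 0.0249]
tool_rot: [0.037, 0.999, -0.0, 0.0]
contact_force: [-3.8, -0.3, 4.4]
finger_gap: 0.0588
t 24.15 pos [0.4969 0.0042 0.0249] yA 85.8 F [-3.8 -0.3  4.4] gap 0.0588
n 8.0 total tool d [ 0.0008 -0.0013  0.0044] per row shift [ 0.0001 -0.0002  0.0005] rot [-0.      0.      0.0004]
time: 24.82
position: [0.497, 0.0042, 0.0248]
tool_rot: [0.037, 0.999, -0.0, -0.0]
contact_force: [-16.6, -0.6, 28.4]
finger_gap: 0.0593
```

```bash
python3 -m inch '[[[0,0,-0.001,0,0,0,0.4],[0,0,-0.0007,0,0,0,0.4],[0,0,0,0,0,0,0.4],[0,0,0,0,0,0,0.4],[0,0,0,0,0,0,0.4],[0,0,0,0,0,0,0.4],[0,0,0,0,0,0,0.4],[0,0,0,0,0,0,0.4]]]';python3 near.py green -4.4 112 134 .496 .003
```

```text
time: 25.48
position: [0.4974, 0.0042, 0.0249]
tool_rot: [0.037, 0.999, -0.0, 0.0]
contact_force: [-4.3, 0.3, 8.9]
finger_gap: 0.0588
box near [-55.4 -28.4  30.1] tray near [-67.5 -39.5  40.7]
box centre rel tray along axis 1.1 across 0.3
```

Contact is light and the box is centred. Release and rise.

```bash
python3 -m inch '[[[0,0,0,0,0,0,0.9],[0,0,0,0,0,0,1],[0,0,0,0,0,0,1],[0,0,-0.005,0,0,0,1],[0,0,-0.02,0,0,0,1],[0,0,-0.03,0,0,0,1],[0,0,-0.035,0,0,0,1],[0,0,-0.035,0,0,0,1]]]' 60; python3 -m inch '[[[0,0,-0.035,0,0,0,1],[0,0,-0.035,0,0,0,1],[0,0.01,-0.01,0,0,0,1],[-0.003,0.02,0,0,0,-0.012,1],[-0.003,0.025,0,0,0,-0.012,1],[-0.003,0.025,0,0,0,-0.012,1],[-0.003,0.025,0,0,0,-0.012,1],[-0.003,0.025,0,0,0,-0.012,1]]]'; python3 look.py w7 green:.053; python3 go.py 0.541 0.34 0.23 98 8
```

```text
time: 26.3
position: [0.496, 0.0043, 0.15]
tool_rot: [0.037, 0.999, 0.0, -0.001]
contact_force: [1.1, 0.4, 0.2]
finger_gap: 0.0855
time: 26.97
position: [0.5184, 0.1346, 0.229]
tool_rot: [0.007, 1.0, 0.0, 0.0]
contact_force: [-0.6, 0.4, -0.7]
finger_gap: 0.0855
green .053 7351 [496.4   6. ] [116.2  57.3] -3.4 z 0.0525
t 27.02 pos [0.5184 0.1385 0.2289] yA 89.4 F [-2.6  2.1  0.2] gap 0.0854
n 8.0 total tool d [-0.0204  0.2017 -0.0005] per row shift [-0.0042  0.025  -0.0001] rot [ 0.0003  0.     -0.0188]
```

```bash
python3 -m inch '[[[-0.004,0.025,0,0,0,-0.019,1],[-0.004,0.025,0,0,0,-0.019,1],[-0.004,0.025,0,0,0,-0.019,1],[-0.004,0.025,0,0,0,-0.019,1],[-0.004,0.025,0,0,0,-0.019,1],[-0.004,0.025,0,0,0,-0.019,1],[-0.004,0.022,0,0,0,-0.019,1],[0,0,0,0,0,0,1]]]'; python3 look.py w8 blue:.056; python3 - <<'E'
from h import *
from station import env
s=env.sense();p,d=env.read_camera('wrist');X=cloud(d,env.camera_model('wrist'),s)
R=Rn.from_quat(s['tool_rot']).as_matrix();L=(X-[.54,.367,0])@R
for lo,hi in((.02,.09),(.12,.09)):pass
k=(d>0)&(X[...,2]>.02)&(X[...,2]<.13)&(abs(L[...,0])<.03)&(abs(L[...,1])<.14)
import collections
h=np.histogram(L[k][:,1],np.arange(-.14,.145,.01));print([(round(float(a),2),int(n)) for a,n in zip(h[1],h[0])])
E
python3 go.py 0.54 0.367 0.022 97 8
```

```text
time: 27.68
position: [0.5384, 0.31, 0.2285]
tool_rot: [-0.062, 0.998, 0.001, -0.0]
contact_force: [0.3, -0.2, -0.3]
finger_gap: 0.0853
blue .056 10185 [540.2 367.9] [153.2  64. ] 7.5 z 0.0556
[(-0.14, 0), (-0.13, 0), (-0.12, 0), (-0.11, 122), (-0.1, 681), (-0.09, 6), (-0.08, 0), (-0.07, 0), (-0.06, 0), (-0.05, 0), (-0.04, 223), (-0.03, 634), (-0.02, 633), (-0.01, 643), (0.0, 636), (0.01, 635), (0.02, 647), (0.03, 151), (0.04, 0), (0.05, 0), (0.06, 0), (0.07, 0), (0.08, 0), (0.09, 0), (0.1, 0), (0.11, 46), (0.12, 526), (0.13, 732)]
t 27.78 pos [0.5387 0.3067 0.2285] yA 96.9 F [-0.1 -0.5  0.5] gap 0.0856
n 8.0 total tool d [-0.0087  0.0598  0.2065] per row shift [-0.0011  0.0075  0.0258] rot [-0.0001 -0.0001 -0.0002]
```

View pics/w8.png

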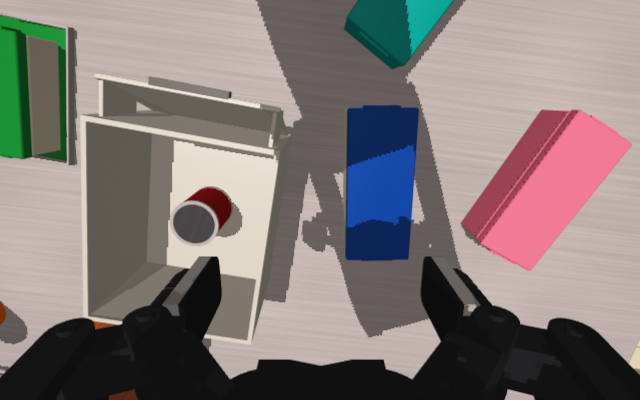

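Blue lid is centred at (382,183), clear of the bin and the pink box. Now I grip it.

```bash
python3 -m inch '[[[-0.003,0.02,0,0,0,-0.008,1],[-0.003,0.02,0.01,0,0,0,1],[-0.003,0.02,0.02,0,0,0,1],[0,0,0.03,0,0,0,1],[0,0,0.03,0,0,0,1],[0,0,0.03,0,0,0,1],[0,0,0.03,0,0,0,1],[0,0,0.02,0,0,0,1]]]' 60; python3 go.py 0.540 0.368 0.030 97.5 8
```

```text
time: 28.45
position: [0.5392, 0.3646, 0.0555]
tool_rot: [-0.063, 0.998, -0.001, -0.002]
contact_force: [0.2, -2.0, -0.9]
finger_gap: 0.0854
t 28.45 pos [0.5392 0.3646 0.0555] yA 97.2 F [ 0.2 -2.  -0.9] gap 0.0854
n 8.0 total tool d [-0.0013  0.0033  0.0255] per row shift [-0.0002  0.0004  0.0032] rot [-0.0002 -0.0004 -0.0006]
```

```bash
python3 -m inch '[[[0,0.001,0.01,0,0,-0.003,1],[0,0,0.01,0,0,0,1],[0,0,0.004,0,0,0,0.4],[0,0,0,0,0,0,0.4],[0,0,0,0,0,0,0.4],[0,0,0,0,0,0,0.4],[0,0,0,0,0,0,0.4],[0,0,0,0,0,0,0.4]]]' 60; python3 go.py 0.540 0.368 0.030 97.5 8; python3 -m inch '[[[0,0,-0.002,0,0,0,0.4],[0,0,-0.006,0,0,0,0.4],[0,0,-0.012,0,0,0,0.4],[0,0,-0.02,0,0,0,0.4],[0,0,-0.025,0,0,0,0.4],[0,0,-0.03,0,0,0,0.4],[0,0,-0.035,0,0,0,0.4],[0,0,-0.035,0,0,0,0.4]]]' ; python3 go.py 0.563 -0.199 0.22 90.7 24
```

```text
time: 29.12
position: [0.5407, 0.368, 0.0357]
tool_rot: [-0.065, 0.998, 0.0, 0.0]
contact_force: [-0.5, -0.1, -0.4]
finger_gap: 0.0627
t 29.12 pos [0.5407 0.368  0.0357] yA 97.5 F [-0.5 -0.1 -0.4] gap 0.0627
n 8.0 total tool d [0.0007 0.0001 0.0057] per row shift [0.0001 0.     0.0007] rot [ 0.      0.0001 -0.0001]
time: 29.78
position: [0.5399, 0.3676, 0.2022]
tool_rot: [-0.065, 0.998, -0.0, -0.0]
contact_force: [1.3, -0.3, -3.6]
finger_gap: 0.0626
t 29.78 pos [0.5399 0.3676 0.2022] yA 97.5 F [ 1.3 -0.3 -3.6] gap 0.0626
n 24.0 total tool d [ 0.0507 -0.5648 -0.0177] per row shift [ 0.0008 -0.0236 -0.0007] rot [-0.     -0.      0.0049]
```

```bash
python3 -m inch '[[[0,-0.01,-0.005,0,0,0.005,0.4],[0.001,-0.018,-0.005,0,0,0.005,0.4],[0.001,-0.024,0,0,0,0.005,0.4],[0.001,-0.024,0,0,0,0.005,0.4],[0.001,-0.024,0,0,0,0.005,0.4],[0.001,-0.024,0,0,0,0.005,0.4],[0.001,-0.024,0,0,0,0.005,0.4],[0.001,-0.024,0,0,0,0.005,0.4]]]'; python3 -m inch '[[[0.001,-0.024,0,0,0,0.005,0.4],[0.001,-0.024,0,0,0,0.005,0.4],[0.001,-0.024,0,0,0,0.005,0.4],[0.001,-0.024,0,0,0,0.005,0.4],[0.001,-0.024,0,0,0,0.005,0.4],[0.001,-0.024,0,0,0,0.005,0.4],[0.001,-0.024,0,0,0,0.005,0.4],[0.001,-0.024,0,0,0,0.005,0.4]]]';python3 -m inch '[[[0.001,-0.024,0,0,0,0.005,0.4],[0.001,-0.024,0,0,0,0.005,0.4],[0.001,-0.024,0,0,0,0.005,0.4],[0.001,-0.024,0,0,0,0.005,0.4],[0.001,-0.024,0,0,0,0.005,0.4],[0.001,-0.024,0,0,0,0.005,0.4],[0.001,-0.02,0,0,0,0.005,0.4],[0,-0.015,0,0,0,0.003,0.4]]]'; python3 go.py 0.563 -0.199 0.10 90.7 8
```

```text
time: 30.45
position: [0.5522, 0.1947, 0.2103]
tool_rot: [-0.045, 0.999, -0.0, 0.0]
contact_force: [-0.1, 0.5, -3.8]
finger_gap: 0.0626
time: 31.12
position: [0.5581, 0.0027, 0.2104]
tool_rot: [-0.025, 1.0, -0.0, 0.0]
contact_force: [-0.4, 1.0, -3.5]
finger_gap: 0.0624
time: 31.78
position: [0.557, -0.1771, 0.2103]
tool_rot: [-0.005, 1.0, -0.0, 0.0]
contact_force: [-0.4, 0.8, -4.0]
finger_gap: 0.0624
t 31.78 pos [ 0.557  -0.1771  0.2103] yA 90.6 F [-0.4  0.8 -4. ] gap 0.0624
n 8.0 total tool d [-0.0058 -0.0219  0.1104] per row shift [-0.0007 -0.0027  0.0138] rot [-0.0001  0.     -0.0002]
```

```bash
python3 -m inch '[[[-0.003,-0.011,0.006,0,0,0,0.4],[-0.003,-0.009,0.015,0,0,0,0.4],[0,0,0.02,0,0,0,0.4],[0,0,0.02,0,0,0,0.4],[0,0,0.02,0,0,0,0.4],[0,0,0.018,0,0,0,0.4],[0,0,0.01,0,0,0,0.4],[0,0,0,0,0,0,0.4]]]'; python3 near.py blue 0.7 150 172 .563 -.199; python3 look.py w9; python3 go.py 0.563 -0.199 0.037 90.7 8
```

```text
time: 32.45
position: [0.5618, -0.1937, 0.0975]
tool_rot: [-0.006, 1.0, 0.001, -0.003]
contact_force: [-0.7, 0.3, -5.2]
finger_gap: 0.0626
box near nan tray near [-86.3 -40.8  43.5]
t 32.65 pos [ 0.5649 -0.1953  0.1027] yA 90.7 F [ 0.4 -0.1 -3.9] gap 0.0624
n 8.0 total tool d [ 0.0021 -0.0036  0.0657] per row shift [ 0.0003 -0.0005  0.0082] rot [-0.0001  0.0003  0.    ]
  return _methods._mean(a, axis=axis, dtype=dtype,
  ret = ret.dtype.type(ret / rcount)
Traceback (most recent call last):
  File "near.py", line 17, in <module>
    print('box centre rel tray along axis',round(B[0]+Lb/2-(T[0]+Lt/2),1),'across',round((B[1]+B[2]-T[1]-T[2])/2,1))
                                                 ~^^^
IndexError: invalid index to scalar variable.
```

View pics/w9.png

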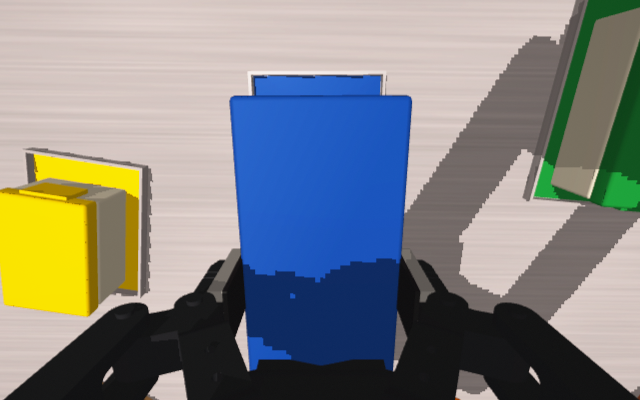

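The blue box is over its tray, whose near edge shows at (318,75). Yellow and green both sit well in their trays. Lowering most of the way, then re-measuring.

```bash
sed -i "s/\[2\]+.025/[2]+.012/" near.py; python3 -m inch '[[[0,-0.001,0.004,0,0,0,0.4],[0,-0.001,0.008,0,0,0,0.4],[0,-0.001,0.012,0,0,0,0.4],[0,0,0.012,0,0,0,0.4],[0,0,0.008,0,0,0,0.4],[0,0,0.004,0,0,0,0.4],[0,0,0.002,0,0,0,0.4],[0,0,0,0,0,0,0.4]]]'; python3 near.py blue 0.7 150 172 .563 -.199; python3 go.py 0.563 -0.199 0.037 90.7 8
```

```text
time: 33.32
position: [0.5633, -0.1977, 0.05]
tool_rot: [-0.006, 1.0, 0.0, -0.001]
contact_force: [-0.2, 0.4, -3.2]
finger_gap: 0.0624
box near [-75.4 -29.9  32.3] tray near [-86.5 -40.7  43.5]
box centre rel tray along axis 0.2 across -0.1
t 33.47 pos [ 0.5643 -0.1981  0.0516] yA 90.7 F [ 0.6  1.1 -3.7] gap 0.0624
n 8.0 total tool d [ 0.0013 -0.0008  0.0146] per row shift [ 0.0002 -0.0001  0.0018] rot [-0.0001  0.0001  0.    ]
```

```bash
python3 -m inch '[[[0,0,0.003,0,0,0,0.4],[0,0,0.003,0,0,0,0.4],[0,0,0.002,0,0,0,0.4],[0,0,0.001,0,0,0,0.4],[0,0,0.001,0,0,0,0.4],[0,0,0,0,0,0,0.4],[0,0,0,0,0,0,0.4],[0,0,0,0,0,0,0.4]]]'; python3 go.py 0.563 -0.199 0.037 90.7 8
```

```text
time: 34.13
position: [0.5638, -0.198, 0.0411]
tool_rot: [-0.006, 1.0, -0.0, 0.0]
contact_force: [1.2, 0.1, -4.6]
finger_gap: 0.0626
t 34.13 pos [ 0.5638 -0.198   0.0411] yA 90.7 F [ 1.2  0.1 -4.6] gap 0.0626
n 8.0 total tool d [ 0.0009 -0.001   0.0041] per row shift [ 0.0001 -0.0001  0.0005] rot [-0.  0. -0.]
```

```bash
python3 -m inch '[[[0,0,0.001,0,0,0,0.4],[0,0,0.0005,0,0,0,0.4],[0,0,0.0005,0,0,0,0.4],[0,0,0.0004,0,0,0,0.4],[0,0,0,0,0,0,0.4],[0,0,0,0,0,0,0.4],[0,0,0,0,0,0,0.4],[0,0,0,0,0,0,0.4]]]'
```

```text
time: 34.8
position: [0.5638, -0.1979, 0.0387]
tool_rot: [-0.006, 1.0, 0.0, 0.0]
contact_force: [-1.5, 0.8, -2.2]
finger_gap: 0.0625
```

```bash
python3 -m inch '[[[0,0,0.0004,0,0,0,0.4],[0,0,0.0003,0,0,0,0.4],[0,0,0,0,0,0,0.4],[0,0,0,0,0,0,0.4],[0,0,0,0,0,0,0.4],[0,0,0,0,0,0,0.4],[0,0,0,0,0,0,0.4],[0,0,0,0,0,0,0.4]]]'
```

```text
time: 35.47
position: [0.5638, -0.198, 0.0387]
tool_rot: [-0.006, 1.0, -0.0, 0.0]
contact_force: [-4.8, 1.6, 5.9]
finger_gap: 0.0627
```

Touched down. Release, rise and move back toward the base side for a clear view.

```bash
python3 -m inch '[[[0,0,0,0,0,0,0.9],[0,0,0,0,0,0,1],[0,0,0,0,0,0,1],[0,0,-0.005,0,0,0,1],[0,0,-0.02,0,0,0,1],[0,0,-0.03,0,0,0,1],[0,0,-0.035,0,0,0,1],[0,0,-0.035,0,0,0,1]]]'; python3 -m inch '[[[0,0,-0.035,0,0,0,1],[0,0.01,-0.035,0,0,0,1],[0.005,0.02,-0.02,0,0,0,1],[0.01,0.03,0,0,0,0,1],[0.01,0.03,0,0,0,0,1],[0.01,0.03,0,0,0,0,1],[0.01,0.03,0,0,0,0,1],[0,0,0,0,0,0,1]]]'; python3 -m inch '[[[0,0.03,0,0,0,0,1],[0,0.04,0,0,0,0,1],[0,0.04,0,0,0,0,1],[0,0.04,0,0,0,0,1],[0,0.04,0,0,0,0,1],[0,0.04,0,0,0,0,1],[0,0.03,0,0,0,0,1],[0,0,0,0,0,0,1]]]'; python3 - <<'E'
from h import *
from station import env
for c in('top','scene'):
    p,d=env.read_camera(c);cv2.imwrite(f'pics/{c}9.png',p);X=cloud(d,env.camera_model(c))
    for col,z,a in(('yellow',.049,(.588,-.371)),('green',.053,(.496,.003)),('blue',.059,(.563,-.199))):
        k=mask(p,col)&(d>0)&(abs(X[...,2]-z)<.007)&(np.hypot(X[...,0]-a[0],X[...,1]-a[1])<.12);q=X[k];print(c,col,len(q),*(rect(q) if len(q)>20 else ()),np.median(q[:,2]).round(4) if len(q) else '')
    for t in('crock','shaker','tin'):
        for r in env.search_frame(c,t)[:1]:
            u,v=np.round(r['pixel']).astype(int);print(t,(u,v),X[v,u].round(3),round(r['confidence'],2))
E
```

```text
time: 36.13
position: [0.5632, -0.1977, 0.164]
tool_rot: [-0.006, 1.0, 0.0, -0.001]
contact_force: [1.9, -0.7, 0.7]
finger_gap: 0.0856
time: 36.8
position: [0.5158, -0.0441, 0.2537]
tool_rot: [-0.008, 1.0, 0.001, 0.0]
contact_force: [-0.2, -0.1, 0.4]
finger_gap: 0.0853
time: 37.47
position: [0.5131, 0.2167, 0.2533]
tool_rot: [-0.008, 1.0, 0.001, 0.0]
contact_force: [1.1, -0.0, 0.6]
finger_gap: 0.0853
top yellow 334 [ 592.2 -371.3] [83.5 56.6] -10.3 0.0498
top green 493 [497.5   3.3] [113.1  60. ] -3.5 0.0532
top blue 713 [ 564.9 -197.4] [152.5  64.2] 0.2 0.0598
crock (np.int64(305), np.int64(153)) [0.741 0.127 0.117] 0.74
shaker (np.int64(366), np.int64(150)) [ 0.762 -0.083  0.107] 0.49
scene yellow 730 [ 592.7 -372.7] [84.8 55.8] -8.9 0.0488
scene green 679 [498.6   1.8] [112.8  59.8] -4.4 0.0529
scene blue 1268 [ 567.1 -199.7] [153.6  63.8] 1.0 0.0589
crock (np.int64(390), np.int64(233)) [0.771 0.1   0.111] 0.96
shaker (np.int64(338), np.int64(285)) [ 0.783 -0.095  0.107] 0.93
tin (np.int64(363), np.int64(186)) [0.6   0.178 0.059] 0.75
```

View pics/scene9.png

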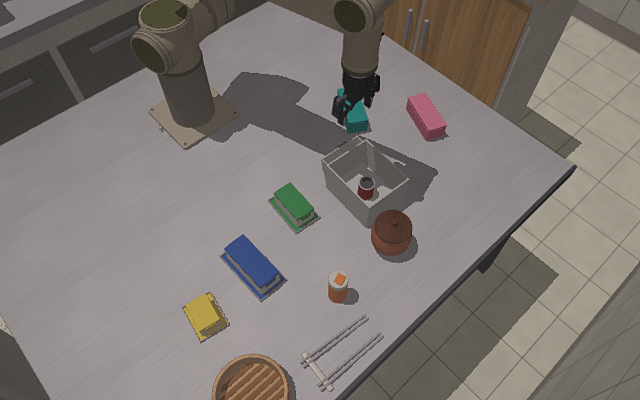

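The final picture shows all three boxes in their trays: green (293,205), blue (252,265) and yellow (205,315). The tin stands in the bin at (366,187), the crock and shaker haven't moved, and the robot is clear of everything.

```bash
python3 -c "
from station import env
print(env.hand_in(), env.sense()['time'])"
```

```text
the job is handed in; nothing more can be done
the job is handed in; nothing more can be done
```

The job is done and handed in at about 38 s of robot time. The tin went into the recycling bin first. Then the small, middle and large containers went, in that order, each into the tray of its lid colour. Each was lowered until it touched before I let go.

- **Fit:** the last top and scene pictures show all three lids flat at the expected heights (about 49, 53 and 59 mm). Each container is lengthways within about 1–2° of its tray. Centres are within about 3 mm for green and blue, and 4–6 mm for yellow, against 11 mm free all round.
- **Other items:** the tin is upright in the bin. The crock and shaker look unmoved. Their top-camera points match the start to within 4 mm. I took no scene-camera points at the same spots to compare.
- **Irregularities:** the measured arm pose scattered by 2–4 mm while moving. The wrist force briefly reached about 33 N as the green container was set down, so I eased off before releasing. One offset check over the blue tray failed because its height window was too narrow. I widened it and repeated it before lowering; the offset was then under 1 mm.

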